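# Sweep the core inspection stand clean and press its stage plate flush

## Task

The seat of the core inspection stand under the ring lamp is littered with three stone chips. Sweep them with the scraper, not with the fingers, off the open side of the seat into its catch tray and stand the scraper back upright on the bench; then lay the stage plate on the seat, squared up between the rims, and press it down all round until its pins are fully pushed in and it sits flat and level on the seat. Do not knock the lamp, and leave the other things on the bench where they are.

Things in the scene. Friction and masses are not known exactly. Their poses are not given: they have to be found in the camera images.
- stand: grey stand fixed to the bench. Origin on the bench under the seat's centre; x away from the robot, y to the catch tray, z up. Flat seat 128 (x) by 98 (y) mm, 30 mm above the bench. Rims 7 to 8 mm thick, tops at 40 mm, on three sides: inner faces at x = -64, x = +64 and y = -49. The +y side (y = +49) is open and drops straight into the catch tray.
- seat (a point): centre of the stand's seat surface, axes as the stand's. Four brass lifter pins, 10 mm across, at x = +-47, y = +-34 mm from here stand 4 to 7 mm out of the seat at the start. Each slides down under about 5 N, stays where it is pushed and goes in fully flush.
- tray (a point): centre of the catch tray's floor, 100 mm from the stand's origin along its y and 6 mm above the bench. The steel tray is part of the stand: inside 112 (x) by 103 (y) mm, x -56 to +56 and y 49 to 152 in the stand's frame; walls 5 mm thick, tops 28 mm above the bench.
- lamp: ring lamp fixed to the stand; origin and axes are the stand's. Black ring of 24 mm tube, centre line radius 98 mm about x = 125, y = 0, height 185 mm (underside 171): its near edge, at x = +15 mm, bars an upright gripper from the seat's far half; lean the tool back to the robot 20 to 50 degrees. A 16 mm post stands at x = 265 mm on an 80 mm foot. Knocking it over 3 N fails.
- plate: aluminium stage plate, 120 (x) by 90 (y) by 8 mm, 180 g, with one upright fin handle on top, 36 mm long in x, 10 mm thick in y, rising 22 mm above the plate, centred at x = -35 mm, y = 0. Origin at the centre of the plate's underside, z up. Its x goes along the stand's x, either way round. It starts flat on the bench to the left or right of the stand.
- scraper: hand scraper standing upright: a grey foot 60 (x) by 24 (y) by 14 mm high, and on it an upright wooden blade 50 (x) by 12 (y) mm that rises to 74 mm above the underside, which is gripped across its 12 mm. 140 g. Origin at the centre of its underside, z up. It pushes with its long faces (+-y). It starts on the bench on the other side of the stand from the plate.
- chip_a: angular dark stone chip, about 20 mm across and 16 mm high; origin at the centre of its base (as it starts), z up at the start; starts on the seat, within 26 mm of the stand's middle line in its x and at least 32 mm (chip edges included) from the inner face of the -y rim
- chip_b: angular dark stone chip, about 20 mm across and 16 mm high; origin at the centre of its base (as it starts), z up at the start; starts on the seat, within 26 mm of the stand's middle line in its x and at least 32 mm (chip edges included) from the inner face of the -y rim
- chip_c: angular dark stone chip, about 20 mm across and 16 mm high; origin at the centre of its base (as it starts), z up at the start; starts on the seat, within 26 mm of the stand's middle line in its x and at least 32 mm (chip edges included) from the inner face of the -y rim
- core: bystander: standing grey stone core, 64 mm across, 90 mm high, in front of the stand to the left; origin at the centre of its underside
- tin: bystander: steel sample tin, 60 mm across, 50 mm high, in front of the stand to the right; origin at the centre of its underside
- jar: bystander: glass jar with a lid, 60 mm across, 90 mm high, beyond the stand to the right; origin at the centre of its underside
- weight: bystander: small brass weight with a knob, 32 mm across, 45 mm high, close to the right of the stand; origin at the centre of its underside
- calculator: bystander: white desk calculator lying flat, 80 by 140 by 16 mm, beyond the stand to the left; origin at the centre of its underside

How it is judged (in metres and radians):
On the way, in this order (a step that is already met when the one before it is completed fails the run):
1. all three chips lie in the catch tray (x of chip_a in the frame of stand between -0.06 and 0.06 m and y of each of chip_a, chip_b, chip_c in the frame of stand below 0.156 m and ((y of chip_a in the frame of stand above 0.046 m and z of chip_a in the frame of stand below 0.028 m) or (y of chip_a in the frame of stand above 0.06 m and z of chip_a in the frame of stand below 0.045 m)) and x of chip_b in the frame of stand between -0.06 and 0.06 m and ((y of chip_b in the frame of stand above 0.046 m and z of chip_b in the frame of stand below 0.028 m) or (y of chip_b in the frame of stand above 0.06 m and z of chip_b in the frame of stand below 0.045 m)) and x of chip_c in the frame of stand between -0.06 and 0.06 m and ((y of chip_c in the frame of stand above 0.046 m and z of chip_c in the frame of stand below 0.028 m) or (y of chip_c in the frame of stand above 0.06 m and z of chip_c in the frame of stand below 0.045 m))), for 0.2 s.
2. the scraper stands upright on the bench (height (world z) of scraper below 0.004 m and angle between scraper's own z axis and vertical below 0.1 rad and linear speed of scraper below 0.02 m/s and contact force between the fingers and scraper below 0.1 N), for 0.2 s.
3. the plate is pressed down flat and level on the seat (x of plate in the frame of stand between -0.008 and 0.008 m and y of plate in the frame of stand between -0.008 and 0.008 m and z of plate in the frame of stand between 0.027 and 0.0315 m and angle between plate's own z axis and vertical below 0.02 rad and angle between the x axis of plate and the x axis of stand, either way round below 0.08 rad), for 0.2 s.
At the end, for the whole second after the job is handed in: All three chips are in the catch tray; the scraper stands upright on the bench (0.1 rad, 4 mm); the plate rests on the seat, underside within 1.5 mm of it, level within 0.02 rad, centred within 8 mm each way and squared up within 0.08 rad, either way round (all of step 1 and all of step 3 and height (world z) of scraper below 0.004 m and angle between scraper's own z axis and vertical below 0.1 rad and linear speed of scraper below 0.02 m/s and linear speed of plate below 0.01 m/s); the robot touches nothing.
It fails at once if the fingers push a chip (contact force between the fingers and chip_a above 0.5 N or contact force between the fingers and chip_b above 0.5 N or contact force between the fingers and chip_c above 0.5 N).
It fails at once if the lamp is knocked (contact force between anything else and lamp above 3 N).
It fails at once if a bystander is moved by more than 25 mm (distance of any of core, tin, jar, weight, calculator from where it was at the start of the episode above 0.025 m).
It also fails if it takes over 72 s, if anything falls off the work surface, if the arm or the gripper's body presses on something with over 40 N, if the wrist force passes 120 N, or if a joint passes its speed limit or range.

## Robot

A 6-joint arm with a two-finger parallel gripper is mounted at the origin on the work surface. World frame = base frame: x ahead of the robot, y to its left, z up, the work surface at z = 0. Lengths are in m, angles in degrees, forces in N, time in s.
With the tool pointing down it reaches from about 0.35 to 0.975 m from the base axis. Payload 17.4 kg.
Tool frame: the origin (TCP) lies at the very end of the fingers, on their centre line; the grasp point (between the pads) lies 19 mm behind it; z points along the fingers, y is the line along which they close (so a half turn about z gives the same grasp; the last joint's range is limited). The gripper opens to 85 mm and grips with 20 to 120 N. Pads are 22 mm wide; open, the fingers measure 114 mm over their backs; the gripper's body (76 mm by 85 mm) begins 54 mm behind the grasp point. The pads swing forward as they close: fully open they stand 13 mm farther back than shut.
Start: joints at [70.714, 6.646, 82.598, -0, 90.757, -2.166], TCP at [0.199, 0.645, 0.231] pointing down, gripper open.
Joint ranges: [-162.19, 162.19], [-47.58, 125.68], [4.15, 143.07], [-65.23, 245.23], [0.69, 171.88], [-170.13, 170.13]. Speed limits (degrees/s): [108.29, 108.29, 127.2, 180, 180, 180].

## Interface

Orientations are given as [roll, pitch, yaw] about the fixed x, y, z axes, in that order (R = Rz(yaw) Ry(pitch) Rx(roll)).
In Python, from workcell import r gives the robot as it stands.
- The arm moves only by the shell command python3 -m inch 'ROWS'. ROWS is JSON, a list of rows, each a list of 3 entries, a list of its own where there are three numbers: the turn, a rotation vector about the tool's x, y, z in degrees, then the shift along the tool's x, y, z in m, then the finger opening in m, from 0 to 0.0854. In form: [[[rx, ry, rz], [dx, dy, dz], grip], ...]. A call has 1 to 5 rows; each row is the pose to reach, as a shift and turn from the pose commanded when the call began, along the tool's axes at that moment; what a row does not reach only later rows make up. A row lasts 1/12 s, in which the tool goes at most 41.7 mm and 7.16 degrees, less where a joint would pass 70% of its speed; a pose out of reach is approached as far as the arm can. A call with a gripper value outside its range is refused whole. The fingers move at their own pace and stop on an object; the grip force is fixed at half the most. Time passes only in rows, so rows that repeat a pose let the fingers close. It gives the time, the measured TCP pose, the force, the opening and the grip force at its end, in the units of the state.
- r.sense(): the state, without advancing time (a new reading comes with each control period).
- r.capture(name): name is "scene" or "top" or "wrist"; returns a dict with "color" (384x512x3 uint8, red, green, blue), "camera_matrix" (3x3 intrinsics, pixels), "xyz" and "rotation" of the camera in the world; the wrist camera has in their place "tool_from_camera" (4x4, takes a point from camera to tool coordinates, whose origin is the TCP and whose axes are the flange's). Camera axes: x right, y down, z forward; pixel columns grow to the right and rows downward; lengths in m; the calibration is good to about 2 mm. The wrist camera is an equidistant fisheye: a pixel r from the principal point sees the ray r / f radians off the axis. A picture is of the moment at which its call begins: read the wrist's pose just before it. There is no depth.
- r.job_done(): hands the job in; it is judged then, once.
The state is a dict: "time": time; "joints": joint angles; "joint_velocities": joint speeds; "effort": joint torques, N m; "tool_pos": TCP position; "tool_rot": TCP orientation; "contact_force": force on the tool from outside, world axes, zero at the start; "torque": the same for the moment, N m; "width": finger opening in m; "finger_force": force on a finger pad.
Only numpy, scipy, OpenCV 4.12 (cv2) and the standard library are available. Lean on these libraries where they do the work, as an engineer would, in place of code of your own. Each camera call takes 0.05 s, during which the arm holds its last target. There are 200 camera calls.

## Working session

There is one attempt and no reset: what is moved stays moved. The work goes in short steps, Python scripts to look and compute and a shell command to move; the robot and the scene stay as the last step left them, time stands still between calls to the robot, and variables do not carry over. Pictures are saved under pics/ and viewed, at most 10 in all, crops included, and the job is handed in when it is done.

```bash
ls; mkdir -p pics; python3 - <<'E'
from workcell import r
import cv2,numpy as np,json
s=r.sense();print(s)
for n in("scene","top"):
    c=r.capture(n);cv2.imwrite(f"pics/{n}0.png",c["color"][:,:,::-1])
    print(n,c["camera_matrix"],c["xyz"],c["rotation"])
a=[cv2.imread(f"pics/{n}0.png") for n in("scene","top")]
cv2.imwrite("pics/both0.png",cv2.resize(np.vstack(a),None,fx=.78,fy=.78))
E
```

```text
pics
{'time': 0.0, 'joints': array([ 7.07142653e+01,  6.67259147e+00,  8.26361132e+01,  1.05944249e-03,
        9.07574920e+01, -2.16728271e+00]), 'joint_velocities': array([ 0.00415273, -0.09370295, -0.08926291, -0.02300922, -0.10797267,
        0.00221603]), 'effort': array([-3.19868759e-04, -7.32006025e+01, -6.32487988e+01, -2.40629106e-04,
        6.68804540e-03,  2.38029526e-05]), 'tool_pos': array([0.19863906, 0.64490074, 0.23057624]), 'tool_rot': array([-1.79933891e+02, -3.56197743e-03,  1.62881559e+02]), 'contact_force': array([-0.43378421,  0.42982797, -0.32620689]), 'torque': array([ 0.01639117, -0.01801138,  0.00872892]), 'finger_force': 0.0, 'width': 0.08561613564440619}
scene [[444.91413271   0.         249.25873494]
 [  0.         444.91413271 190.49930719]
 [  0.           0.           1.        ]] [1.37345085 0.02987598 0.69073173] [-128.18610576    0.27711857   90.9749201 ]
top [[478.74353262   0.         253.41176352]
 [  0.         478.74353262 199.59552677]
 [  0.           0.           1.        ]] [0.4468065  0.0089473  1.28306893] [-1.75777688e+02 -3.45691903e-02 -9.00558630e+01]
```

View pics/top0.png

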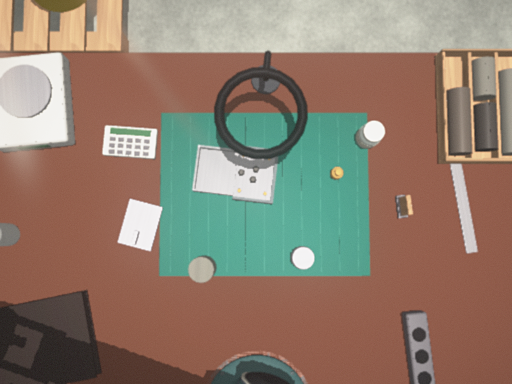

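View pics/scene0.png

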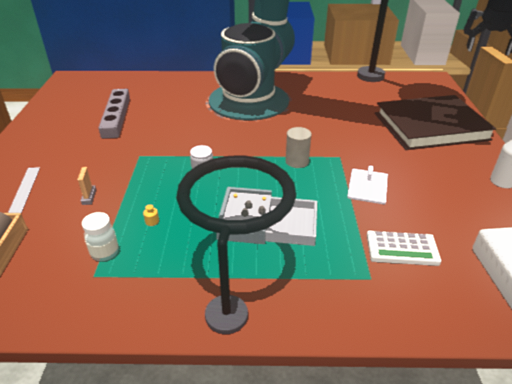

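The top view shows the tray and seat at about (235,173), the lamp ring at (261,112), the scraper at (405,206), the plate with its fin at (140,225), and the tin, core, weight and jar around them. Next I'll zoom in on those.

```bash
cat > h.py <<'E'
import numpy as np,cv2
from scipy.spatial.transform import Rotation as R
def rot(e): return R.from_euler('xyz',e,degrees=True)
def ray(c,u,v):
    K=c["camera_matrix"];d=np.linalg.inv(K)@[u,v,1]
    return np.array(c["xyz"]),rot(c["rotation"]).as_matrix()@d
def onz(c,u,v,z):
    o,d=ray(c,u,v);return o+d*(z-o[2])/d[2]
def fish(c,s,u,v,z):
    K=c["camera_matrix"];x=(u-K[0,2])/K[0,0];y=(v-K[1,2])/K[1,1];t=np.hypot(x,y)
    d=np.array([x/t*np.sin(t),y/t*np.sin(t),np.cos(t)])
    T=np.array(c["tool_from_camera"]);M=rot(s["tool_rot"]).as_matrix()
    o=np.array(s["tool_pos"])+M@T[:3,3];d=M@T[:3,:3]@d
    return o+d*(z-o[2])/d[2]
def pix(c,p):
    q=rot(c["rotation"]).as_matrix().T@(np.array(p)-c["xyz"]);q=c["camera_matrix"]@q;return q[:2]/q[2]
def todelta(s,pos,rpy):
    """shift in tool axes, rotvec in tool axes"""
    M=rot(s["tool_rot"]);return np.round((M.inv()*rot(rpy)).as_rotvec(degrees=True),2),np.round(M.inv().apply(np.array(pos)-s["tool_pos"]),4)
E
python3 - <<'E'
import cv2,numpy as np
a=cv2.imread("pics/top0.png")
f=lambda x,y,w,h,k:cv2.resize(a[y:y+h,x:x+w],None,fx=k,fy=k,interpolation=cv2.INTER_CUBIC)
o=np.zeros((600,800,3),np.uint8)
o[:350,:500]=f(185,140,100,70,5)
o[0:300,500:800]=f(110,195,60,60,5)
o[350:550,0:200]=f(385,186,40,40,5)
o[350:550,250:450]=f(320,155,40,40,5)
cv2.imwrite("pics/z0.png",o)
# contour quads
hsv=cv2.cvtColor(a,cv2.COLOR_BGR2HSV)
for nm,(x,y,w,h),m in [("plate",(110,195,60,60),(hsv[...,1]<60)&(hsv[...,2]>120)),]:
    k=np.zeros(a.shape[:2],np.uint8);k[y:y+h,x:x+w]=m[y:y+h,x:x+w]*255
    cs=max(cv2.findContours(k,0,2)[0],key=cv2.contourArea);r=cv2.minAreaRect(cs);print(nm,r,cv2.boxPoints(r))
E
```

```text
plate ((143.98077392578125, 225.4038543701172), (44.02831268310547, 47.27342987060547), 15.255118370056152) [[116.52307 242.41539]
 [128.96155 196.8077 ]
 [171.43848 208.39232]
 [159.      254.00002]]
```

View pics/z0.png

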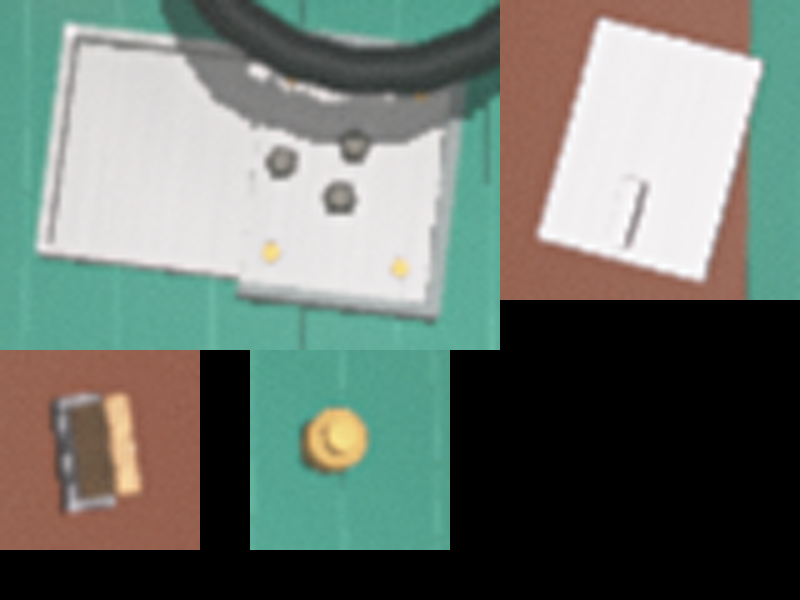

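The zoom shows the pins at (271,252) and (400,268), the chips at (281,160), (354,145) and (340,197), and the scraper's blade top at (122,444). The plate corners are clear, and its fin is near the (622,243) edge.

```bash
python3 - <<'E'
from workcell import r
from h import *
c=r.capture("top")
def Z(x,y,X,Y,z,x0=0,y0=0): return onz(c,x+(X-x0+.5)/5-.5,y+(Y-y0+.5)/5-.5,z)
st=lambda X,Y,z:Z(185,140,X,Y,z)
pl=lambda X,Y,z:Z(110,195,X,Y,z,500,0)
sc=lambda X,Y,z:Z(385,186,X,Y,z,0,350)
# fit stand pose 2D
src=np.array([[-47,34],[-47,-34],[61,157],[-61,157]])/1e3
dst=np.array([st(271,252,.0355),st(400,268,.0355),st(68,25,.028),st(38,253,.028)])[:,:2]
def fit(s,d):
    a=s-s.mean(0);b=d-d.mean(0);H=a.T@b;th=np.arctan2(H[0,1]-H[1,0],H[0,0]+H[1,1])
    Rm=np.array([[np.cos(th),-np.sin(th)],[np.sin(th),np.cos(th)]]);t=d.mean(0)-Rm@s.mean(0)
    print("fit",np.degrees(th),t,"res mm",np.round(1e3*(s@Rm.T+t-d),1).tolist());return th,t,Rm
th,t,Rm=fit(src,dst)
for n,p in dict(a=(281,160),b=(354,145),c=(340,197)).items(): print("chip",n,Rm.T@(st(*p,.04)[:2]-t))
P=np.array([pl(*p,.008) for p in[(598,18),(764,63),(704,281),(538,238)]])[:,:2]
fit(np.array([[60,45],[60,-45],[-60,-45],[-60,45]])/1e3,P)
print("fin top ctr",pl(630,212,.03))
print("blade",[sc(*p,.074).round(4) for p in[(105,397),(127,394),(140,490),(116,495),(122,444)]])
print("foot",[sc(*p,.014).round(4) for p in[(57,398),(68,507)]])
print("weight",Z(320,155,340,437,.045,250,350))
for n,u,v,z in[("core",201,270,.09),("tin",303,258,.05),("jar",374,131,.09)]:print(n,onz(c,u,v,z))
E
```

```text
fit -6.9664059513661885 [0.60630152 0.00639705] res mm [[-0.4, -0.5], [-0.1, -0.5], [0.1, 0.5], [0.4, 0.4]]
chip a [0.00146908 0.03505387]
chip b [ 0.01391218 -0.00189657]
chip c [-0.01413887  0.00207889]
fit -14.589835862441 [0.47473289 0.31033416] res mm [[-0.9, -1.1], [0.6, 0.8], [0.2, 0.8], [0.1, -0.5]]
fin top ctr [0.44174451 0.31557877 0.03      ]
blade [array([ 0.5474, -0.3776,  0.074 ]), array([ 0.5489, -0.3888,  0.074 ]), array([ 0.5002, -0.3942,  0.074 ]), array([ 0.4977, -0.382 ,  0.074 ]), array([ 0.5235, -0.3857,  0.074 ])]
foot [array([ 0.5519, -0.3713,  0.014 ]), array([ 0.4939, -0.3758,  0.014 ])]
weight [ 0.61007209 -0.21122548  0.045     ]
core [0.36050301 0.13786652 0.09      ]
tin [ 0.3878136  -0.11867281  0.05      ]
jar [ 0.70834478 -0.29663015  0.09      ]
```

```bash
python3 - <<'E'
from workcell import r
from h import *
c=r.capture("wrist");print(np.array(c["tool_from_camera"]).round(3),c["camera_matrix"])
s=r.sense()
for yaw,p in((-174.5,40),(5.5,-40)):
    M=rot([180,p,yaw]).as_matrix();print(M.round(2))
    # TCP target local to scraper (4,0,36)
    t=np.array([.5233,-.3857,0])+rot([0,0,5.5]).apply([.004,0,.036])
    pre=t-M[:,2]*.09
    print(yaw,t,pre,todelta(s,pre,[180,p,yaw]))
E
```

```text
[[-0.001 -0.959 -0.283  0.071]
 [ 1.    -0.001 -0.    -0.001]
 [ 0.    -0.283  0.959 -0.143]
 [ 0.     0.     0.     1.   ]] [[297.31863964   0.         258.12461406]
 [  0.         297.31863964 190.57864137]
 [  0.           0.           1.        ]]
[[-0.76 -0.1   0.64]
 [-0.07  1.    0.06]
 [-0.64  0.   -0.77]]
-174.5 [ 0.52728158 -0.38531662  0.036     ] [ 0.46969703 -0.39086138  0.104944  ] (array([ -7.94, -39.48, -21.67]), array([-0.5639, -0.9101,  0.1266]))
[[ 0.76  0.1   0.64]
 [ 0.07 -1.    0.06]
 [ 0.64  0.   -0.77]]
5.5 [ 0.52728158 -0.38531662  0.036     ] [ 0.46969703 -0.39086138  0.104944  ] (array([-54.19,  10.89, 148.85]), array([-0.5639, -0.9101,  0.1266]))
```

```bash
for i in 1 2 3 4 5; do python3 -m inch '[[[0,0,0],[-0.02,-0.032,0],0.085],[[0,0,0],[-0.04,-0.064,0],0.085],[[0,0,0],[-0.06,-0.096,0],0.085],[[0,0,0],[-0.08,-0.128,0],0.085],[[0,0,0],[-0.1,-0.16,0],0.085]]'; done
cat > go.py <<'E'
import sys
from workcell import r
from h import *
a=eval(sys.argv[1]);s=r.sense();print(s["tool_pos"].round(4),s["tool_rot"].round(2),todelta(s,*a))
E
python3 go.py '([.4697,-.3909,.105],[180,40,-174.5])'
```

```text
time: 0.62
tool_pos: [0.2472, 0.461, 0.2309]
tool_rot: [-180.0, -0.0, 162.9]
contact_force: [0.5, -1.0, 0.4]
width: 0.0846
finger_force: 0.0
time: 1.03
tool_pos: [0.2955, 0.2788, 0.2312]
tool_rot: [180.0, 0.0, 162.9]
contact_force: [1.8, 0.1, 0.6]
width: 0.085
finger_force: 0.0
time: 1.45
tool_pos: [0.3439, 0.0963, 0.2315]
tool_rot: [180.0, 0.1, 162.9]
contact_force: [1.6, 0.2, -0.4]
width: 0.085
finger_force: 0.0
time: 1.87
tool_pos: [0.3924, -0.0864, 0.2315]
tool_rot: [180.0, 0.0, 162.9]
contact_force: [0.4, 0.3, 0.2]
width: 0.0846
finger_force: 0.0
time: 2.28
tool_pos: [0.441, -0.2688, 0.2312]
tool_rot: [180.0, 0.0, 162.9]
contact_force: [0.2, -0.2, 0.9]
width: 0.0853
finger_force: 0.0
[ 0.441  -0.2688  0.2312] [1.8000e+02 1.0000e-02 1.6285e+02] (array([ -7.91, -39.46, -21.72]), array([-0.0634, -0.1082,  0.1262]))
```

```bash
python3 -m inch '[[[-1,-5,-2.7],[-0.008,-0.013,0],0.085],[[-2,-10,-5.4],[-0.016,-0.027,0],0.085],[[-3,-15,-8.1],[-0.024,-0.04,0],0.085],[[-4,-19.7,-10.9],[-0.032,-0.054,0],0.085],[[-4,-19.7,-10.9],[-0.032,-0.054,0],0.085]]'
python3 go.py '([.4697,-.3909,.125],[180,40,-174.5])'
```

```text
time: 2.7
tool_pos: [0.4547, -0.3297, 0.2305]
tool_rot: [177.9, 20.2, 173.6]
contact_force: [-1.6, 0.6, -0.4]
width: 0.0851
finger_force: 0.0
[ 0.4547 -0.3297  0.2305] [177.85  20.21 173.56] (array([ -3.9 , -19.52, -10.75]), array([ 0.0161, -0.0631,  0.1043]))
```

```bash
python3 -m inch '[[[-1,-5,-2.7],[0.004,-0.016,0.025],0.085],[[-2,-10,-5.4],[0.008,-0.032,0.05],0.085],[[-3,-15,-8.1],[0.012,-0.047,0.075],0.085],[[-3.9,-19.5,-10.75],[0.016,-0.063,0.104],0.085],[[-3.9,-19.5,-10.75],[0.016,-0.063,0.104],0.085]]'
python3 - <<'E'
from workcell import r
from h import *
s=r.sense();c=r.capture("wrist");cv2.imwrite("pics/w1.png",c["color"][:,:,::-1])
E
```

```text
time: 3.12
tool_pos: [0.4681, -0.3883, 0.1181]
tool_rot: [178.9, 39.7, -175.7]
contact_force: [-0.1, 1.0, -3.1]
width: 0.0849
finger_force: 0.0
```

View pics/w1.png

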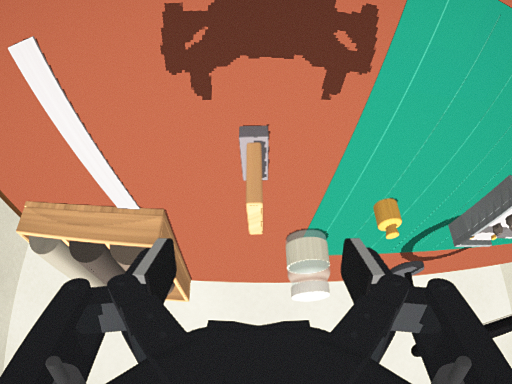

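The wrist view shows the scraper's foot at (255,150) and the blade top at (255,219), centred between the fingers.

```bash
python3 - <<'E'
from workcell import r
from h import *
s=r.sense();c=r.capture("wrist")
for u,v,z in[(248,206,.074),(263,206,.074),(248,234,.074),(263,233,.074),(240,136,.014),(269,136,.014),(240,126,0),(269,126,0)]: print(u,v,fish(c,s,u,v,z).round(4))
E
python3 go.py '([.5273,-.3855,.036],[180,40,-174.5])'
```

```text
248 206 [ 0.5096 -0.3925  0.074 ]
263 206 [ 0.5088 -0.3816  0.074 ]
248 234 [ 0.5567 -0.3896  0.074 ]
263 233 [ 0.5538 -0.3768  0.074 ]
240 136 [ 0.4989 -0.4005  0.014 ]
269 136 [ 0.497  -0.3767  0.014 ]
240 126 [ 0.5008 -0.4008  0.    ]
269 126 [ 0.4989 -0.3761  0.    ]
[ 0.4695 -0.3885  0.1245] [ 179.68   39.57 -174.76] (array([ 0.16, -0.43, -0.2 ]), array([ 0.0118, -0.0029,  0.105 ]))
```

```bash
python3 -m inch '[[[0,0,0],[0.01,-0.003,0.02],0.085],[[0,0,0],[0.01,-0.003,0.045],0.085],[[0,0,0],[0.01,-0.003,0.07],0.085],[[0,0,0],[0.01,-0.003,0.09],0.085],[[0,0,0],[0.01,-0.003,0.107],0.085]]'
python3 -m inch '[[[0,0,0],[0,0,0],0.085],[[0,0,0],[0,0,0],0.0],[[0,0,0],[0,0,0],0],[[0,0,0],[0,0,0],0],[[0,0,0],[0,0,0],0]]'
python3 -m inch '[[[0,0,0],[0,0,0],0],[[0,0,0],[0,0,0],0.0],[[0,0,0],[0,0,0],0],[[0,0,0],[0,0,0],0],[[0,0,0],[0,0,0],0]]'
python3 go.py '([.5273,-.3855,.136],[180,40,-174.5])'
```

```text
time: 3.63
tool_pos: [0.5365, -0.3821, 0.0436]
tool_rot: [179.9, 39.1, -174.8]
contact_force: [0.7, -0.0, -0.6]
width: 0.0851
finger_force: 0.0
time: 4.05
tool_pos: [0.5344, -0.3834, 0.0434]
tool_rot: [179.8, 39.2, -175.1]
contact_force: [-0.2, -0.8, 0.9]
width: 0.0381
finger_force: 0.0
time: 4.47
tool_pos: [0.5344, -0.3832, 0.0423]
tool_rot: [179.7, 39.1, -175.2]
contact_force: [-5.7, -0.1, 6.1]
width: 0.0115
finger_force: 61.5
[ 0.5344 -0.3832  0.0423] [ 179.73   39.12 -175.19] (array([-0.17, -0.88, -0.53]), array([-0.0534, -0.0013, -0.0773]))
```

```bash
cat >> h.py <<'E'
ST=np.array([.6063,.0064]);SY=-6.97
def stw(x,y,z): return np.append(ST+rot([0,0,SY]).apply([x,y,0])[:2],z)
E
python3 go.py '([.52,-.3832,.14],[180,39.1,-175.2])'
python3 - <<'E'
from h import *
print(stw(-.063,-.038,.14),stw(.007,-.033,.095),stw(.007,-.03,.074))
E
```

```text
[ 0.5344 -0.3832  0.0423] [ 179.73   39.12 -175.19] (array([0.28, 0.02, 0.01]), array([-0.0505,  0.0016, -0.0848]))
[ 0.53915429 -0.02367415  0.14      ] [ 0.60924373 -0.02720557  0.095     ] [ 0.60960778 -0.02422774  0.074     ]
```

```bash
python3 -m inch '[[[0,0,0],[-0.008,0,-0.01],0],[[0,0,0],[-0.02,0,-0.03],0.0],[[0,0,0],[-0.035,0,-0.055],0],[[0,0,0],[-0.05,0,-0.085],0],[[0,0,0],[-0.05,0,-0.085],0]]'
python3 go.py '([.5392,-.0237,.14],[180,40,173])'
```

```text
time: 4.88
tool_pos: [0.5203, -0.3863, 0.1473]
tool_rot: [-179.8, 39.4, -174.9]
contact_force: [0.5, -0.9, 0.9]
width: 0.0114
finger_force: 60.4
[ 0.5203 -0.3863  0.1473] [-179.82   39.36 -174.93] (array([ 7.53, -0.62,  9.29]), array([-0.0347,  0.3596,  0.0367]))
```

```bash
python3 -m inch '[[[0.8,0,0.9],[-0.004,0.036,0.004],0],[[1.6,0,1.8],[-0.008,0.072,0.008],0.0],[[2.4,0,2.7],[-0.012,0.108,0.012],0],[[3.2,0,3.7],[-0.016,0.144,0.015],0],[[3.8,-0.3,4.6],[-0.018,0.18,0.018],0]]'
python3 go.py '([.5392,-.0237,.14],[180,40,173])'
```

```text
time: 5.3
tool_pos: [0.5291, -0.2017, 0.1383]
tool_rot: [179.7, 39.4, 178.8]
contact_force: [0.6, 0.3, -0.7]
width: 0.011
finger_force: 60.4
[ 0.5291 -0.2017  0.1383] [179.75  39.45 178.76] (array([ 3.93, -0.56,  4.43]), array([-0.0059,  0.1782,  0.0035]))
```

```bash
python3 -m inch '[[[0.8,0,0.9],[-0.001,0.036,0],0],[[1.6,0,1.8],[-0.002,0.072,0],0.0],[[2.4,0,2.7],[-0.004,0.108,0],0],[[3.2,-0.3,3.6],[-0.006,0.144,0],0],[[3.9,-0.5,4.4],[-0.006,0.178,0.003],0]]'
python3 -m inch '[[[0,0,0],[0,0,0],0]]'
python3 - <<'E'
from workcell import r
from h import *
c=r.capture("wrist");d=r.capture("top")
cv2.imwrite("pics/w2.png",c["color"][:,:,::-1])
E
python3 go.py '([.6092,-.0272,.1],[180,40,173])'
```

```text
time: 5.72
tool_pos: [0.5387, -0.0237, 0.1416]
tool_rot: [179.9, 40.1, 173.0]
contact_force: [0.2, -0.4, -1.2]
width: 0.0111
finger_force: 60.5
time: 5.8
tool_pos: [0.5387, -0.0188, 0.1402]
tool_rot: [179.7, 40.0, 173.1]
contact_force: [-0.6, -0.4, -0.7]
width: 0.0113
finger_force: 60.4
[ 0.5387 -0.0231  0.14  ] [-180.     39.88  173.41] (array([ 0.26, -0.12,  0.31]), array([-0.0284,  0.004 ,  0.0759]))
```

View pics/w2.png

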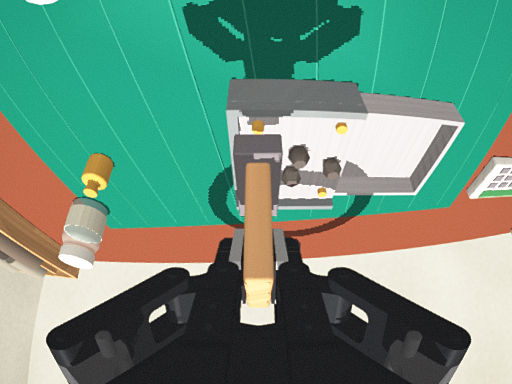

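The scraper is held square above the seat. Its foot's near edge is at (235–281,135), the chips are at (298,156), (291,176) and (332,168), and the pins show yellow.

```bash
python3 - <<'E'
from workcell import r
from h import *
s=r.sense();c=r.capture("wrist")
I=rot([0,0,SY]).inv()
for n,u,v,z in[("footL",235,137,.112),("footR",281,137,.112),("footbotL",235,153,.098),("pin",342,128,.035),("rim corner in",366,87,.04),("pin far",322,192,.035),("chip",298,147,.04)]:
    p=fish(c,s,u,v,z);print(n,p.round(4),(I.apply([*(p[:2]-ST),0])*1e3).round(1))
print(s["tool_pos"],I.apply([*(s["tool_pos"][:2]-ST),0]))
E
```

```text
footL [ 0.487  -0.0283  0.112 ] [-114.2  -48.9    0. ]
footR [ 0.4894 -0.0081  0.112 ] [-114.3  -28.5    0. ]
footbotL [ 0.5136 -0.0337  0.098 ] [-87.1 -51.1   0. ]
pin [0.5632 0.041  0.035 ] [-47.   29.1   0. ]
rim corner in [0.5184 0.0535 0.04  ] [-93.  36.   0.]
pin far [0.656  0.0297 0.035 ] [46.5 29.2  0. ]
chip [0.5776 0.0045 0.04  ] [-28.3  -5.4   0. ]
[ 0.53871553 -0.02306598  0.14003297] [-0.06350933 -0.03744957  0.        ]
```

```bash
python3 - <<'E'
from h import *
print(stw(.007,-.034,.098))
E
python3 -m inch '[[[0,0,0],[-0.006,0.0,0.016],0],[[0,0,0],[-0.012,0,0.032],0],[[0,0,0],[-0.018,0,0.048],0],[[0,0,0],[-0.025,0.0,0.064],0],[[0,0,0],[-0.028,0.0,0.076],0]]'
python3 -m inch '[[[0,0,0],[0,0,0],0],[[0,0,0],[0,0,0],0]]'
python3 go.py '([.6091,-.0282,.074],[180,40,173])'
for i in 1 2 3 4 ; do python3 -c "
from workcell import r
print(r.sense()['tool_pos'])"; done
```

```text
[ 0.60912238 -0.02819818  0.098     ]
time: 6.37
tool_pos: [0.6094, -0.0364, 0.0988]
tool_rot: [-180.0, 39.8, 173.0]
contact_force: [-0.3, 0.3, -1.5]
width: 0.0114
finger_force: 60.4
time: 6.53
tool_pos: [0.6082, -0.0356, 0.0986]
tool_rot: [-180.0, 39.8, 173.0]
contact_force: [-0.9, 0.3, -1.4]
width: 0.0112
finger_force: 60.3
[ 0.6082 -0.0356  0.0986] [-179.98   39.76  173.02] (array([-0.  , -0.24,  0.02]), array([0.0157, 0.0075, 0.0189]))
[ 0.60817881 -0.03561086  0.09859548]
[ 0.60817881 -0.03561086  0.09859548]
[ 0.60817881 -0.03561086  0.09859548]
[ 0.60817881 -0.03561086  0.09859548]
```

```bash
python3 -m inch '[[[0,0,0],[0,0.003,0],0],[[0,0,0],[0.0,0.007,0],0],[[0,0,0],[0,0.007,0],0],[[0,0,0],[0,0.007,0],0]]'
python3 - <<'E'
from workcell import r
from h import *
s=r.sense();print(s["tool_pos"],s["tool_rot"])
c=r.capture("wrist");d=r.capture("top")
a=cv2.resize(c["color"][60:260,160:420],None,fx=2.5,fy=2.5)
cv2.imwrite("pics/w3.png",a[:,:,::-1])
E
```

```text
time: 6.87
tool_pos: [0.6093, -0.0265, 0.1]
tool_rot: [180.0, 39.9, 173.2]
contact_force: [-0.6, 0.6, -1.3]
width: 0.0114
finger_force: 60.4
[ 0.60926439 -0.02649262  0.09996938] [179.99631616  39.92449819 173.18153756]
```

View pics/w3.png

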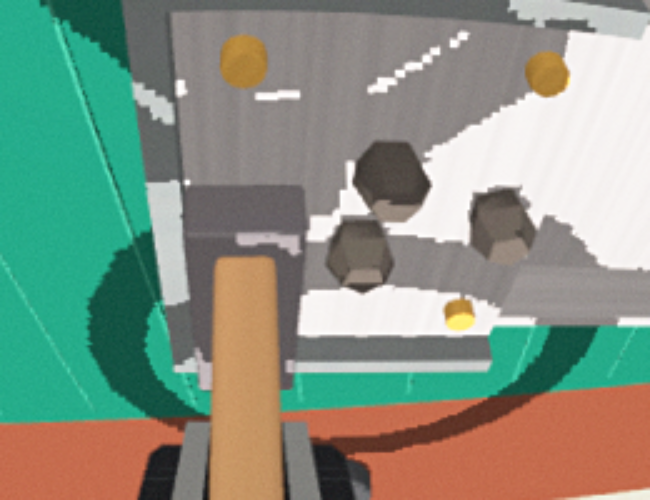

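The foot is about 28 mm above the seat, between the -y rim and the chips, with its lower near edge at (188–305,187). Next I'll compute the gaps.

```bash
python3 - <<'E'
from workcell import r
from h import *
s=r.sense();c=r.capture("wrist")
I=rot([0,0,SY]).inv()
for n,X,Y,z in[("footL",188,187,.057),("footR",305,187,.057),("foottopL",187,234,.071),("foottopR",305,240,.071),("pinL",243,60,.03),("pin",547,72,.033),("pin far",460,313,.035),("rim in corner floor",172,13,.03),("chipc left",352,185,.038),("chip b left",327,255,.038)]:
    p=fish(c,s,160+(X+.5)/2.5-.5,60+(Y+.5)/2.5-.5,z);print(n,(I.apply([*(p[:2]-ST),0])*1e3).round(1))
E
```

```text
footL [-30.4 -45.2   0. ]
footR [-30.5 -21.4   0. ]
foottopL [-31.9 -44.6   0. ]
foottopR [-30.2 -22.1   0. ]
pinL [-42.8 -34.1   0. ]
pin [-45.7  33.7   0. ]
pin far [46.  33.4  0. ]
rim in corner floor [-55.3 -48.7   0. ]
chipc left [-12.1  -7.9   0. ]
chip b left [ 14.7 -11.7   0. ]
```

```bash
python3 -m inch '[[[0,0,0],[0.004,0.0,0.005],0],[[0,0,0],[0.008,0,0.01],0],[[0,0,0],[0.012,0,0.015],0],[[0,0,0],[0.0165,0,0.02],0],[[0,0,0],[0.0165,0,0.02],0]]'
python3 -m inch '[[[0,0,0],[0,0.003,0],0],[[0,0,0],[0,0.008,0],0],[[0,0,0],[0,0.013,0],0],[[0,0,0],[0,0.018,0],0],[[0,0,0],[0,0.023,0],0]]'
```

```text
time: 7.43
tool_pos: [0.6097, -0.0269, 0.0725]
tool_rot: [-180.0, 39.9, 173.2]
contact_force: [0.2, 0.0, -1.2]
width: 0.0113
finger_force: 60.6
time: 7.85
tool_pos: [0.6122, -0.0032, 0.0733]
tool_rot: [180.0, 39.9, 173.2]
contact_force: [-0.1, -0.4, -1.3]
width: 0.0111
finger_force: 60.6
```

```bash
for i in 1 2; do python3 -m inch '[[[0,0,0],[0,0.006,0],0],[[0,0,0],[0,0.012,0],0],[[0,0,0],[0,0.018,0],0],[[0,0,0],[0,0.024,0],0],[[0,0,0],[0,0.03,0],0]]'; done; python3 -m inch '[[[0,0,0],[0,0,0],0],[[0,0,0],[0,0,0],0]]'
python3 - <<'E'
from workcell import r
from h import *
s=r.sense();print(s["tool_pos"])
c=r.capture("wrist")
a=cv2.resize(c["color"][60:260,160:480],None,fx=2.5,fy=2.5)
cv2.imwrite("pics/w4.png",a[:,:,::-1])
E
```

```text
time: 8.27
tool_pos: [0.6159, 0.0266, 0.0734]
tool_rot: [180.0, 39.9, 173.2]
contact_force: [0.2, 0.4, -1.9]
width: 0.0113
finger_force: 60.6
time: 8.68
tool_pos: [0.6195, 0.0562, 0.0734]
tool_rot: [180.0, 39.9, 173.2]
contact_force: [-0.7, -0.1, -1.4]
width: 0.0114
finger_force: 60.6
time: 8.85
tool_pos: [0.6194, 0.056, 0.0733]
tool_rot: [180.0, 39.9, 173.2]
contact_force: [-0.2, 0.1, -1.8]
width: 0.0113
finger_force: 60.6
[0.61939372 0.05599593 0.07329201]
```

View pics/w4.png

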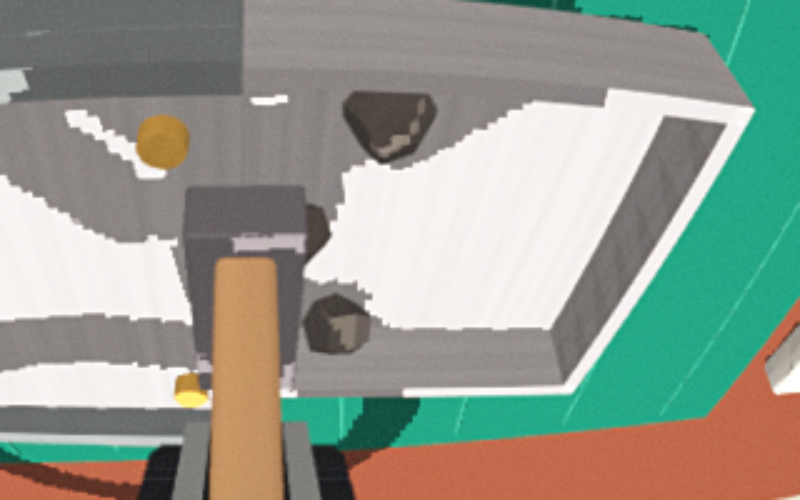

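Two chips, at (390,125) and (337,322), lie in the tray. The third peeks out at (317,235) from behind the foot, so I'll lift the scraper and check.

```bash
python3 -m inch '[[[0,0,0],[-0.005,0.0,-0.01],0],[[0,0,0],[-0.005,0,-0.03],0],[[0,0,0],[-0.005,0,-0.05],0],[[0,0,0],[-0.005,0,-0.075],0],[[0,0,0],[-0.005,0,-0.08],0]]'
python3 - <<'E'
from workcell import r
from h import *
s=r.sense();c=r.capture("wrist");print(s["tool_pos"])
I=rot([0,0,SY]).inv()
a=c["color"].astype(int);g=a.max(2)
t=r.capture("top");b=t["color"]
m=np.zeros(b.shape[:2],np.uint8)
o=np.zeros((500,800,3),np.uint8)
o[:,:400]=cv2.resize(c["color"][50:250,180:400],(400,364))[:364].repeat(1,0) if 0 else 0
o[:364,:400]=cv2.resize(c["color"][50:250,180:400],(400,364));o[:400,400:]=cv2.resize(b[130:220,190:280],(400,400),interpolation=2)
cv2.imwrite("pics/w5.png",o[:,:,::-1])
E
```

```text
time: 9.32
tool_pos: [0.5717, 0.0613, 0.1422]
tool_rot: [179.9, 40.1, 173.1]
contact_force: [0.6, -0.2, 0.1]
width: 0.0113
finger_force: 60.7
[0.57172288 0.06134861 0.14224566]
```

View pics/w5.png

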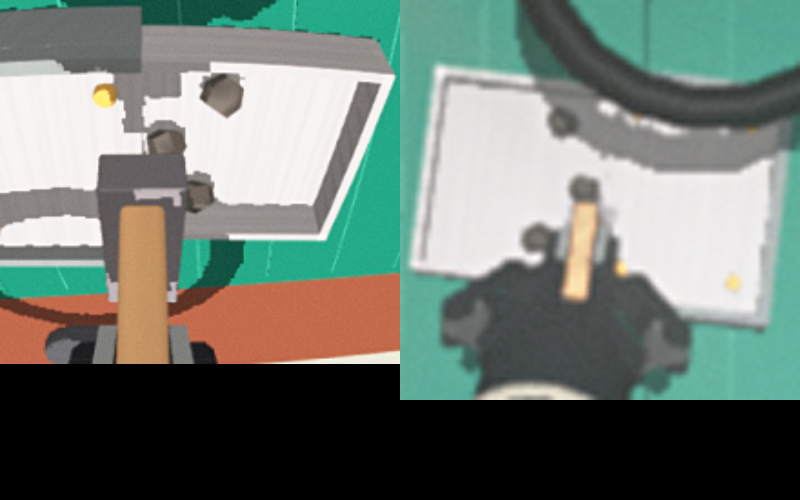

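All three chips appear on the tray side: in the top crop they are at (535,237), (583,188) and (565,122). I'll compute their positions.

```bash
python3 - <<'E'
from workcell import r
from h import *
t=r.capture("top");s=r.sense();k=90/400
I=rot([0,0,SY]).inv()
for X,Y in[(535,237),(583,188),(565,122)]:
  for z in(.02,.045):
    p=onz(t,190+(X-400+.5)*k-.5,130+(Y+.5)*k-.5,z);print(z,(I.apply([*(p[:2]-ST),0])*1e3).round(1))
E
python3 go.py '([.53,-.15,.15],[180,40,178])'
```

```text
0.02 [-32.7  87.    0. ]
0.045 [-35.2  84.9   0. ]
0.02 [ 0.  62.2  0. ]
0.045 [-3.1 60.6  0. ]
0.02 [38.2 77.8  0. ]
0.045 [34.3 76.   0. ]
[0.5724 0.0612 0.1388] [179.96  39.96 173.13] (array([-3.09, -0.04, -3.73]), array([ 0.0057, -0.2147, -0.0196]))
```

```bash
python3 -m inch '[[[-0.6,0,-0.7],[0.001,-0.02,-0.01],0],[[-1.2,0,-1.4],[0.002,-0.06,-0.02],0],[[-1.8,0,-2.2],[0.003,-0.1,-0.02],0],[[-2.4,0,-3],[0.004,-0.14,-0.02],0],[[-3,0,-3.7],[0.005,-0.18,-0.02],0]]'
python3 go.py '([.52,-.3832,.14],[180,39.3,-175])'
```

```text
time: 9.88
tool_pos: [0.5354, -0.1074, 0.1496]
tool_rot: [-179.9, 39.9, 177.9]
contact_force: [0.7, 0.9, -1.4]
width: 0.0111
finger_force: 60.6
[ 0.5354 -0.1074  0.1496] [-179.9    39.87  177.93] (array([-4.61,  0.56, -5.45]), array([ 0.0103, -0.2762,  0.0044]))
```

```bash
python3 -m inch '[[[-0.9,0,-1],[0.001,-0.04,0],0],[[-1.8,0,-2],[0.002,-0.08,0],0],[[-2.7,0,-3.2],[0.003,-0.12,0],0],[[-3.6,0.3,-4.4],[0.004,-0.16,0.001],0],[[-4.6,0.5,-5.4],[0.005,-0.2,0.002],0]]'
python3 go.py '([.53,-.384,.075],[180,39.3,-175])'
```

```text
time: 10.3
tool_pos: [0.5246, -0.3085, 0.1442]
tool_rot: [179.9, 39.3, -175.2]
contact_force: [0.3, 1.0, -0.6]
width: 0.011
finger_force: 60.6
[ 0.5246 -0.3085  0.1442] [ 179.9    39.29 -175.2 ] (array([-0.02, -0.01, -0.15]), array([ 0.0446, -0.0758,  0.0529]))
```

```bash
python3 -m inch '[[[0,0,0],[0.01,-0.02,0.01],0],[[0,0,0],[0.02,-0.04,0.02],0],[[0,0,0],[0.03,-0.06,0.035],0],[[0,0,0],[0.0446,-0.076,0.053],0],[[0,0,0],[0.0446,-0.076,0.053],0]]'; python3 -m inch '[[[0,0,0],[0,0,0],0],[[0,0,0],[0,0,0],0]]'
python3 go.py '([.53,-.384,.0435],[180,39.2,-175])'
```

```text
time: 10.72
tool_pos: [0.5295, -0.3828, 0.0694]
tool_rot: [179.5, 39.0, -175.5]
contact_force: [-0.5, 0.8, -2.5]
width: 0.0113
finger_force: 60.6
time: 10.88
tool_pos: [0.531, -0.3812, 0.0758]
tool_rot: [179.9, 39.3, -175.2]
contact_force: [-0.5, -0.4, -0.5]
width: 0.0114
finger_force: 60.6
[ 0.531  -0.3812  0.0758] [ 179.87   39.27 -175.22] (array([-0.01,  0.07, -0.17]), array([ 0.0214, -0.0027,  0.0242]))
```

```bash
python3 -m inch '[[[0,0,0],[0.005,0,0.006],0],[[0,0,0],[0.01,0,0.012],0],[[0,0,0],[0.015,0,0.018],0],[[0,0,0],[0.019,0,0.023],0],[[0,0,0],[0.019,0,0.023],0]]'; python3 -m inch '[[[0,0,0],[0.0006,0,0.0008],0],[[0,0,0],[0.0013,0,0.0015],0],[[0,0,0],[0.0013,0,0.0015],0]]'
```

```text
time: 11.3
tool_pos: [0.5305, -0.3804, 0.0445]
tool_rot: [179.8, 39.2, -175.2]
contact_force: [-0.3, 0.5, -1.7]
width: 0.0112
finger_force: 60.6
time: 11.55
tool_pos: [0.5313, -0.3811, 0.045]
tool_rot: [180.0, 39.3, -175.2]
contact_force: [0.2, -0.1, -1.3]
width: 0.0115
finger_force: 60.6
```

```bash
python3 -m inch '[[[0,0,0],[0.0006,0,0.0008],0],[[0,0,0],[0.0013,0,0.0015],0],[[0,0,0],[0.0013,0,0.0015],0]]';  python3 -m inch '[[[0,0,0],[0.0003,0,0.0004],0],[[0,0,0],[0.0006,0,0.0008],0],[[0,0,0],[0.0006,0,0.0008],0]]'
```

```text
time: 11.8
tool_pos: [0.5314, -0.3807, 0.0432]
tool_rot: [179.9, 39.2, -175.2]
contact_force: [-0.5, -0.4, -2.2]
width: 0.0112
finger_force: 60.6
time: 12.05
tool_pos: [0.5315, -0.3807, 0.0423]
tool_rot: [179.9, 39.2, -175.2]
contact_force: [0.4, 0.7, -0.9]
width: 0.0116
finger_force: 60.7
```

Near contact, so lower in small steps until the force shows it.

```bash
python3 -m inch '[[[0,0,0],[0.0003,0,0.0004],0],[[0,0,0],[0.0006,0,0.0008],0],[[0,0,0],[0.0006,0,0.0008],0]]'; python3 -m inch '[[[0,0,0],[0.0003,0,0.0004],0],[[0,0,0],[0.0006,0,0.0008],0],[[0,0,0],[0.0006,0,0.0008],0]]'
```

```text
time: 12.3
tool_pos: [0.532, -0.3809, 0.0423]
tool_rot: [180.0, 39.2, -175.2]
contact_force: [-3.0, 0.7, 6.6]
width: 0.0115
finger_force: 61.5
time: 12.55
tool_pos: [0.5324, -0.3811, 0.0422]
tool_rot: [-180.0, 39.2, -175.2]
contact_force: [-6.3, 1.1, 11.2]
width: 0.0116
finger_force: 62.6
```

```bash
python3 -m inch '[[[0,0,0],[0,0,0],0.03],[[0,0,0],[0,0,0],0.085],[[0,0,0],[0,0,0],0.085],[[0,0,0],[0,0,0],0.085],[[0,0,0],[0,0,0],0.085]]'; python3 -m inch '[[[0,0,0],[0,0,0],0.085],[[0,0,0],[0,0,-0.02],0.085],[[0,0,0],[0,0,-0.05],0.085],[[0,0,0],[0,0,-0.09],0.085],[[0,0,0],[0,0,-0.12],0.085]]'; python3 -m inch '[[[0,0,0],[-0.03,0,-0.03],0.085],[[0,0,0],[-0.06,0,-0.06],0.085]]'
python3 - <<'E'
from workcell import r
from h import *
t=r.capture("top");c=r.capture("scene")
o=np.hstack([cv2.resize(t["color"][170:230,360:440],(400,300),interpolation=2),cv2.resize(c["color"][140:230,50:170],(400,300),interpolation=2)])
cv2.imwrite("pics/s6.png",o[:,:,::-1])
E
python3 go.py '([.40,.31,.25],[180,20,165.4])'
```

```text
time: 12.97
tool_pos: [0.5318, -0.3803, 0.0405]
tool_rot: [179.9, 39.1, -175.3]
contact_force: [0.4, -0.3, -0.3]
width: 0.0713
finger_force: 0.0
time: 13.38
tool_pos: [0.4553, -0.3867, 0.1354]
tool_rot: [179.9, 39.1, -175.3]
contact_force: [0.2, -0.6, 0.9]
width: 0.0854
finger_force: 0.0
time: 13.55
tool_pos: [0.4635, -0.3862, 0.2175]
tool_rot: [179.8, 39.1, -175.5]
contact_force: [0.9, -0.7, 0.6]
width: 0.0851
finger_force: 0.0
[ 0.466  -0.3879  0.2248] [-179.47   39.45 -174.93] (array([ 9.28, 19.34, 17.08]), array([-0.0129,  0.7007, -0.0285]))
```

View pics/s6.png

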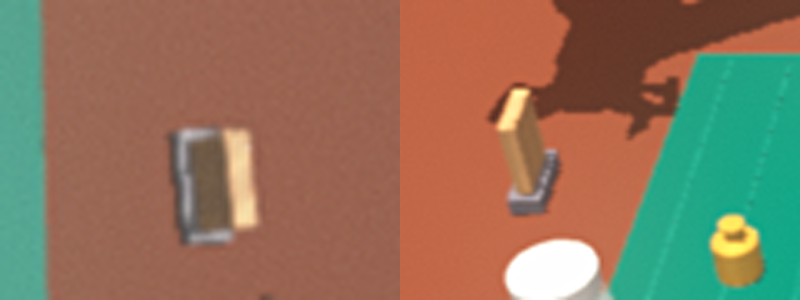

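The scraper stands upright at (210,185) in the top crop and looks vertical in the scene crop. Next is the plate.

```bash
python3 -m inch '[[[1.8,3.8,3.4],[0,0.035,0],0.085],[[3.7,7.7,6.8],[-0.002,0.07,-0.005],0.085],[[5.5,11.5,10.2],[-0.002,0.105,-0.008],0.085],[[7.4,15.4,13.6],[-0.003,0.14,-0.01],0.085],[[9.2,19.3,17],[-0.003,0.175,-0.01],0.085]]'
python3 go.py '([.40,.31,.2],[180,20,165.4])'
```

```text
time: 14.07
tool_pos: [0.4462, -0.2156, 0.2274]
tool_rot: [179.6, 20.0, 165.7]
contact_force: [0.8, -0.4, -0.8]
width: 0.085
finger_force: 0.0
[ 0.4462 -0.2156  0.2274] [179.57  20.04 165.66] (array([0.52, 0.04, 0.24]), array([ 0.1738,  0.498 , -0.0305]))
```

```bash
for i in 1 2 3; do python3 -m inch '[[[0,0,0],[0.0116,0.033,-0.002],0.085],[[0,0,0],[0.0232,0.066,-0.004],0.085],[[0,0,0],[0.0348,0.1,-0.006],0.085],[[0,0,0],[0.0464,0.133,-0.008],0.085],[[0,0,0],[0.058,0.166,-0.01],0.085]]'; done;  python3 -m inch '[[[0,0,0],[0,0,0],0.085],[[0,0,0],[0,0,0],0.085]]'
python3 - <<'E'
from workcell import r
from h import *
s=r.sense();c=r.capture("wrist");print(s["tool_pos"],s["tool_rot"])
cv2.imwrite("pics/w7.png",cv2.resize(c["color"][20:260,130:400],(675,600))[:,:,::-1])
E
```

```text
time: 14.48
tool_pos: [0.4301, -0.0399, 0.2174]
tool_rot: [179.4, 20.1, 165.9]
contact_force: [0.7, -0.4, 0.8]
width: 0.0851
finger_force: 0.0
time: 14.9
tool_pos: [0.4137, 0.1357, 0.2086]
tool_rot: [179.4, 20.1, 165.9]
contact_force: [1.7, -0.4, 0.6]
width: 0.0851
finger_force: 0.0
time: 15.32
tool_pos: [0.3973, 0.3111, 0.1993]
tool_rot: [179.4, 20.0, 165.9]
contact_force: [0.5, -1.4, -0.5]
width: 0.085
finger_force: 0.0
time: 15.48
tool_pos: [0.3975, 0.3103, 0.1987]
tool_rot: [179.5, 20.0, 166.1]
contact_force: [-0.8, -0.6, 0.3]
width: 0.0851
finger_force: 0.0
[0.39752078 0.31034779 0.19869492] [179.51425138  19.97088874 166.09690163]
```

View pics/w7.png

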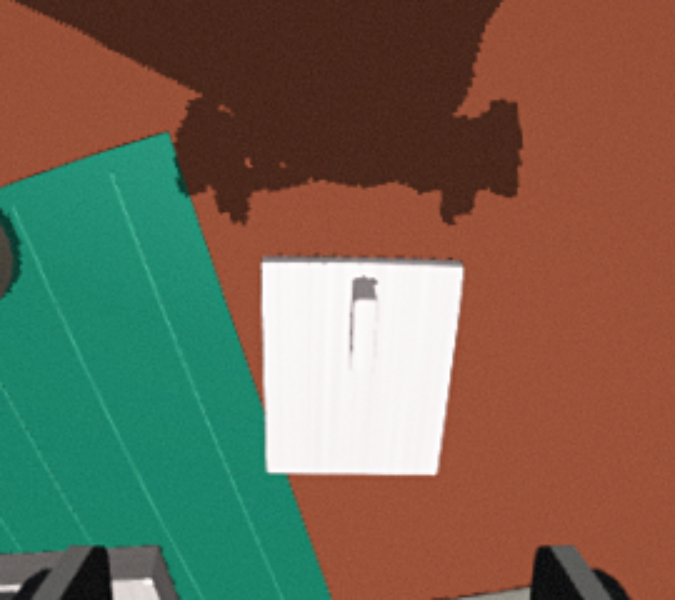

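The wrist view shows the plate corners at (262,262), (462,266), (437,474) and (267,471), and the fin's near end face at (352–377, 278–300).

```bash
python3 - <<'E'
from workcell import r
from h import *
s=r.sense();c=r.capture("wrist")
f=lambda X,Y,z:fish(c,s,130+(X+.5)/2.5-.5,20+(Y+.5)/2.5-.5,z)
P=np.array([f(*p,.008) for p in[(262,262),(462,266),(437,474),(267,471)]])[:,:2]
print(P.round(4).tolist())
src=np.array([[-60,-45],[-60,45],[60,45],[60,-45]])/1e3
a=src;b=P-P.mean(0);H=a.T@b;th=np.arctan2(H[0,1]-H[1,0],H[0,0]+H[1,1])
Rm=np.array([[np.cos(th),-np.sin(th)],[np.sin(th),np.cos(th)]]);print(np.degrees(th),P.mean(0),(1e3*(src@Rm.T-b)).round(1).tolist())
L=lambda p:(Rm.T@(p[:2]-P.mean(0))*1e3).round(1)
for p in[(352,278,.008),(377,278,.008),(354,300,.03),(377,300,.03)]:q=f(*p);print(q.round(4),L(q))
E
python3 go.py '([.4417,.318,.03],[180,20,165.5])'
```

```text
[[0.4078, 0.2809], [0.4305, 0.3667], [0.547, 0.337], [0.5225, 0.2499]]
-14.905171102143152 [0.47695212 0.30864026] [[-0.4, -0.3], [0.1, 0.9], [-0.5, -0.3], [0.8, -0.2]]
[0.4251 0.3175 0.008 ] [-52.4  -4.8]
[0.4277 0.3283 0.008 ] [-52.6   6.4]
[0.425  0.3174 0.03  ] [-52.4  -4.9]
[0.4273 0.3268 0.03  ] [-52.6   4.7]
[0.3981 0.3086 0.1994] [179.45  20.02 165.92] (array([0.7 , 0.02, 0.39]), array([0.0204, 0.018 , 0.173 ]))
```

```bash
python3 go.py '([.4456,.3172,.0165],[180,20,165.2])'
python3 -m inch '[[[0.3,0,0.2],[0.005,0.004,0.03],0.085],[[0.7,0,0.5],[0.012,0.01,0.06],0.085],[[0.7,0,0.6],[0.018,0.0185,0.09],0.085],[[0.7,0,0.6],[0.018,0.0185,0.12],0.085],[[0.7,0,0.6],[0.018,0.0185,0.12],0.085]]'; python3 -m inch '[[[0,0,0],[0,0,0],0.085],[[0,0,0],[0,0,0],0.085]]'
python3 go.py '([.4456,.3172,.0165],[180,20,165.2])'
```

```text
[0.3981 0.3086 0.1994] [179.45  20.02 165.92] (array([0.8 , 0.02, 0.68]), array([0.0213, 0.0181, 0.1871]))
time: 16.0
tool_pos: [0.4258, 0.3193, 0.0756]
tool_rot: [-179.8, 19.8, 165.3]
contact_force: [0.3, -0.3, -2.0]
width: 0.0852
finger_force: 0.0
time: 16.17
tool_pos: [0.4269, 0.3218, 0.0829]
tool_rot: [179.8, 20.1, 165.1]
contact_force: [0.5, 0.4, 0.4]
width: 0.0853
finger_force: 0.0
[0.4269 0.3218 0.0829] [179.81  20.09 165.14] (array([ 0.17,  0.09, -0.05]), array([0.0047, 0.0001, 0.0689]))
```

```bash
python3 -m inch '[[[0,0,0],[0.002,0,0.015],0.04],[[0,0,0],[0.004,0,0.03],0.04],[[0,0,0],[0.005,0,0.045],0.04],[[0,0,0],[0.005,0,0.055],0.04],[[0,0,0],[0.005,0,0.062],0.04]]'; python3 -m inch '[[[0,0,0],[0,0,0],0.04],[[0,0,0],[0,0,0.003],0.04],[[0,0,0],[0,0,0.005],0.04],[[0,0,0],[0,0,0.005],0.04]]'
```

```text
time: 16.58
tool_pos: [0.4429, 0.3182, 0.0218]
tool_rot: [179.8, 20.1, 165.2]
contact_force: [-0.1, -0.1, 0.2]
width: 0.0397
finger_force: 0.0
time: 16.92
tool_pos: [0.4442, 0.3178, 0.0166]
tool_rot: [179.9, 20.0, 165.2]
contact_force: [0.3, -0.3, 0.2]
width: 0.0398
finger_force: 0.0
```

```bash
python3 -m inch '[[[0,0,0],[0,0,0.0025],0.03],[[0,0,0],[0,0,0.0025],0.0],[[0,0,0],[0,0,0.0025],0],[[0,0,0],[0,0,0.0025],0],[[0,0,0],[0,0,0.0025],0.0]]'; python3 -m inch '[[[0,0,0],[0,0,0],0],[[0,0,0],[0,0,0],0],[[0,0,0],[0,0,0],0]]'
python3 go.py '([.44,.3172,.134],[180,20,165.2])'
```

```text
time: 17.33
tool_pos: [0.4449, 0.3175, 0.0141]
tool_rot: [179.9, 20.0, 165.2]
contact_force: [-0.8, 0.8, 2.0]
width: 0.0084
finger_force: 60.0
time: 17.58
tool_pos: [0.4449, 0.3176, 0.0141]
tool_rot: [179.9, 20.0, 165.2]
contact_force: [-1.6, 1.5, 4.1]
width: 0.0083
finger_force: 60.2
[0.4449 0.3176 0.0141] [179.88  20.04 165.24] (array([0.13, 0.04, 0.04]), array([-0.0367, -0.0014, -0.1143]))
```

```bash
python3 -m inch '[[[0,0,0],[-0.004,0,-0.01],0],[[0,0,0],[-0.012,0,-0.03],0],[[0,0,0],[-0.02,0,-0.06],0],[[0,0,0],[-0.03,0,-0.09],0],[[0,0,0],[-0.037,0,-0.114],0]]'; python3 -m inch '[[[0,0,0],[0,0,0],0],[[0,0,0],[0,0,0],0]]'
python3 - <<'E'
from h import *
print(stw(-.033,0,.1),stw(-.05,0,.1))
E
python3 go.py '([.555,.0125,.13],[180,20,173])'
```

```text
time: 18.0
tool_pos: [0.4406, 0.3182, 0.1365]
tool_rot: [179.9, 20.1, 165.2]
contact_force: [0.4, 0.2, -0.6]
width: 0.0084
finger_force: 59.5
time: 18.17
tool_pos: [0.4409, 0.3186, 0.1354]
tool_rot: [179.8, 20.1, 165.2]
contact_force: [0.4, 0.2, -2.3]
width: 0.0088
finger_force: 59.6
[0.57354388 0.01040454 0.1       ] [0.55666951 0.01246748 0.1       ]
[0.4409 0.3186 0.1354] [179.77  20.1  165.2 ] (array([-2.45,  0.12, -7.33]), array([-0.1751, -0.2671,  0.0688]))
```

```bash
python3 -m inch '[[[-0.2,0,-0.7],[-0.0175,-0.0267,0.0069],0],[[-0.5,0,-1.4],[-0.035,-0.0534,0.0138],0],[[-0.7,0,-2.1],[-0.0525,-0.08,0.0206],0],[[-1,0,-2.9],[-0.07,-0.107,0.0275],0],[[-1.2,0,-3.7],[-0.0876,-0.1335,0.0344],0]]'
python3 go.py '([.555,.0125,.13],[180,20,173])'
```

```text
time: 18.58
tool_pos: [0.4972, 0.1636, 0.1295]
tool_rot: [-179.9, 19.9, 169.3]
contact_force: [-0.1, 0.2, -0.5]
width: 0.0085
finger_force: 59.5
[0.4972 0.1636 0.1295] [-179.88   19.93  169.27] (array([-1.4 , -0.07, -3.51]), array([-0.08  , -0.1376,  0.0287]))
```

```bash
python3 -m inch '[[[-0.2,0,-0.7],[-0.016,-0.0275,0.006],0],[[-0.5,0,-1.4],[-0.032,-0.055,0.012],0],[[-0.8,0,-2.1],[-0.048,-0.0825,0.018],0],[[-1.1,0,-2.8],[-0.064,-0.11,0.023],0],[[-1.3,0,-3.5],[-0.08,-0.1376,0.0287],0]]'; python3 -m inch '[[[0,0,0],[0,0,0],0],[[0,0,0],[0,0,0],0],[[0,0,0],[0,0,0],0]]'
python3 go.py '([.5735,.0104,.075],[180,20,173])'
```

```text
time: 19.0
tool_pos: [0.5549, 0.0124, 0.1302]
tool_rot: [-180.0, 19.9, 172.9]
contact_force: [0.8, 0.4, -0.8]
width: 0.0083
finger_force: 59.5
time: 19.25
tool_pos: [0.5547, 0.0142, 0.1303]
tool_rot: [-180.0, 19.9, 172.9]
contact_force: [-0.4, 0.3, -1.3]
width: 0.0084
finger_force: 59.7
[0.5547 0.0142 0.1303] [-179.97   19.9   172.85] (array([-0.08, -0.1 , -0.14]), array([ 0.0008, -0.0014,  0.0585]))
```

```bash
python3 -m inch '[[[0,0,0],[0,0,0.012],0],[[0,0,0],[0,0,0.024],0],[[0,0,0],[0,-0.001,0.036],0],[[0,0,0],[0.001,-0.0015,0.048],0],[[0,0,0],[0.001,-0.0015,0.0575],0]]'; python3 -m inch '[[[0,0,0],[0,0,0],0],[[0,0,0],[0,0,0],0],[[0,0,0],[0,0,0],0]]'
python3 - <<'E'
from workcell import r
from h import *
s=r.sense();c=r.capture("wrist");print(s["tool_pos"],s["tool_rot"])
cv2.imwrite("pics/w8.png",cv2.resize(c["color"][60:260,130:400],(810,600))[:,:800,::-1])
E
```

```text
time: 19.67
tool_pos: [0.5735, 0.0107, 0.0749]
tool_rot: [-180.0, 19.9, 173.0]
contact_force: [-0.5, -0.5, -1.8]
width: 0.0085
finger_force: 59.7
time: 19.92
tool_pos: [0.5739, 0.0104, 0.0776]
tool_rot: [-180.0, 20.0, 172.9]
contact_force: [-0.0, -0.5, -1.4]
width: 0.0084
finger_force: 59.6
[0.57392933 0.01040948 0.07759331] [-179.9769122    20.04287673  172.9105569 ]
```

View pics/w8.png

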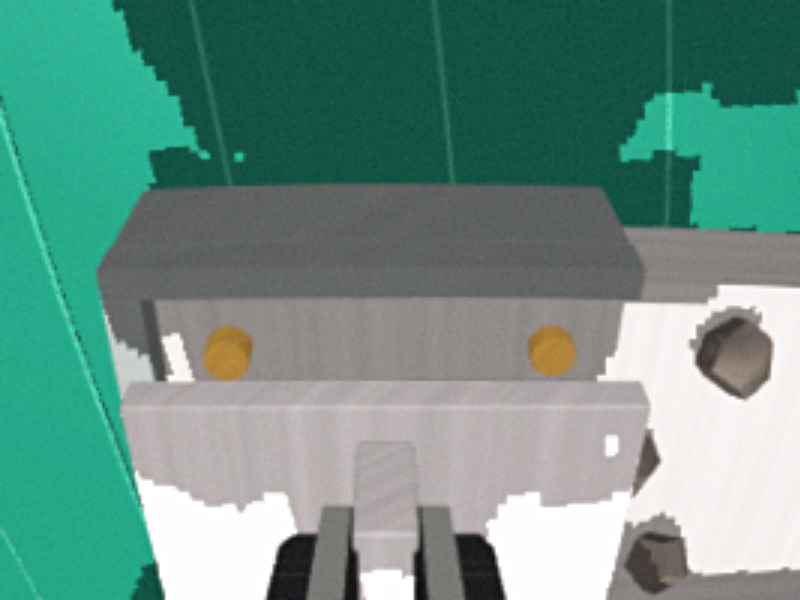

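The plate is held level above the seat. Its near face's lower edge runs (127–648, 382), and the pin tops are at (228,350) and (552,348).

```bash
python3 - <<'E'
from workcell import r
from h import *
s=r.sense();c=r.capture("wrist");I=rot([0,0,SY]).inv()
zb=s["tool_pos"][2]-.0141
for n,X,Y,z in[("botL",127,383,zb),("botR",647,383,zb),("topL",123,404,zb+.008),("topR",651,406,zb+.008),("pinL",229,346,.035),("pinR",552,346,.035),("rimtopinL",155,297,.04),("rimtop in mid",400,297,.04),("rim floor L",163,380,.03)]:
    p=fish(c,s,130+(X+.5)/3-.5,60+(Y+.5)/3-.5,z);print(n,(I.apply([*(p[:2]-ST),0])*1e3).round(1))
print(zb)
E
python3 go.py '([.5735,.0104,.06],[180,20,173])'
```

```text
botL [-58.7 -46.4   0. ]
botR [-58.5  45.4   0. ]
topL [-60.2 -44.9   0. ]
topR [-59.5  44.    0. ]
pinL [-47.2 -33.3   0. ]
pinR [-47.1  33.8   0. ]
rimtopinL [-62.2 -45.9   0. ]
rimtop in mid [-61.6   2.    0. ]
rim floor L [-35.1 -50.3   0. ]
0.06385797440847077
[0.574  0.0104 0.0781] [-179.98   20.09  172.91] (array([-0.05,  0.09, -0.09]), array([ 0.0067, -0.    ,  0.0168]))
```

```bash
python3 -m inch '[[[0,0,0],[0.0017,0,0.005],0],[[0,0,0],[0.0034,0,0.01],0],[[0,0,0],[0.0051,0,0.015],0],[[0,0,0],[0.007,0,0.02],0],[[0,0,0],[0.0085,0,0.0235],0]]'; python3 -m inch '[[[0,0,0],[0.0003,0,0.0009],0],[[0,0,0],[0.0006,0,0.0018],0],[[0,0,0],[0.0006,0,0.0018],0]]'; python3 -m inch '[[[0,0,0],[0.0003,0,0.0009],0],[[0,0,0],[0.0006,0,0.0018],0],[[0,0,0],[0.0006,0,0.0018],0]]'
```

```text
time: 20.43
tool_pos: [0.5735, 0.0103, 0.0512]
tool_rot: [-180.0, 20.0, 172.9]
contact_force: [1.2, -0.2, -2.3]
width: 0.0083
finger_force: 59.6
time: 20.68
tool_pos: [0.574, 0.0103, 0.0506]
tool_rot: [-180.0, 20.0, 172.9]
contact_force: [-0.6, -0.8, -1.3]
width: 0.0081
finger_force: 59.8
time: 20.93
tool_pos: [0.5743, 0.0103, 0.0492]
tool_rot: [-180.0, 20.1, 172.9]
contact_force: [-3.4, 0.3, 5.1]
width: 0.0085
finger_force: 60.7
```

```bash
python3 -m inch '[[[0,0,0],[0.0003,0,0.0009],0],[[0,0,0],[0.0006,0,0.0018],0],[[0,0,0],[0.0006,0,0.0018],0]]'; python3 -m inch '[[[0,0,0],[0.0003,0,0.0009],0],[[0,0,0],[0.0006,0,0.0018],0],[[0,0,0],[0.0006,0,0.0018],0]]'
```

```text
time: 21.18
tool_pos: [0.5746, 0.0103, 0.0479]
tool_rot: [-180.0, 20.1, 172.9]
contact_force: [-8.1, 0.7, 10.8]
width: 0.0086
finger_force: 61.7
time: 21.43
tool_pos: [0.5747, 0.0103, 0.0462]
tool_rot: [-180.0, 20.2, 172.9]
contact_force: [-8.2, 0.1, 11.7]
width: 0.0085
finger_force: 61.9
```

```bash
python3 -m inch '[[[0,0,0],[0.0004,0,0.0009],0],[[0,0,0],[0.0007,0,0.0018],0],[[0,0,0],[0.0007,0,0.0018],0]]'; python3 -m inch '[[[0,0,0],[0.0004,0,0.0009],0],[[0,0,0],[0.0007,0,0.0018],0],[[0,0,0],[0.0007,0,0.0018],0]]'
```

```text
time: 21.68
tool_pos: [0.5747, 0.0103, 0.0443]
tool_rot: [-180.0, 20.2, 172.9]
contact_force: [-9.4, 0.4, 13.3]
width: 0.0083
finger_force: 62.0
time: 21.93
tool_pos: [0.5752, 0.0103, 0.044]
tool_rot: [-180.0, 20.2, 172.9]
contact_force: [-19.6, 0.4, 32.0]
width: 0.0086
finger_force: 64.7
```

```bash
python3 -m inch '[[[0,0,0],[0,0,0],0.03],[[0,0,0],[0,0,0],0.03],[[0,0,0],[0,0,-0.01],0.03],[[0,0,0],[0,0,-0.04],0.03],[[0,0,0],[0,0,-0.08],0.03]]'
python3 - <<'E'
from h import *
M=rot([180,40,173]).as_matrix()
for y in(-.03,.03):
    t=stw(.048,y,.05);print(y,t.round(4),(t-M[:,2]*.1).round(4))
E
python3 go.py '([.561,.0104,.145],[180,40,173])'
```

```text
time: 22.35
tool_pos: [0.5451, 0.0137, 0.1142]
tool_rot: [-179.9, 19.7, 172.9]
contact_force: [0.7, 0.0, -0.1]
width: 0.0299
finger_force: 0.0
-0.03 [ 0.6503 -0.0292  0.05  ] [ 0.5865 -0.0214  0.1266]
0.03 [0.6576 0.0304 0.05  ] [0.5938 0.0382 0.1266]
[0.5451 0.0137 0.1142] [-179.94   19.72  172.91] (array([ -0.11, -20.28,  -0.06]), array([-0.0257, -0.0013, -0.0235]))
```

```bash
python3 -m inch '[[[0,-5,0],[0,-0.005,-0.005],0],[[0,-10,0],[0,-0.01,-0.01],0],[[0,-15,0],[0,-0.02,-0.015],0],[[0,-20.2,0],[0,-0.03,-0.015],0],[[0,-20.2,0],[0,-0.03,-0.015],0]]'; python3 -m inch '[[[0,0,0],[0,0,0],0],[[0,0,0],[0,0,0],0]]'
python3 go.py '([.6503,-.0292,.06],[180,40,173])'
```

```text
time: 22.77
tool_pos: [0.5361, -0.0161, 0.1289]
tool_rot: [-179.9, 40.4, 172.9]
contact_force: [-1.0, 0.1, -1.3]
width: 0.0
finger_force: 0.0
time: 22.93
tool_pos: [0.5382, -0.0153, 0.131]
tool_rot: [-180.0, 40.2, 172.9]
contact_force: [-0.2, 0.4, 0.2]
width: -0.0001
finger_force: 0.0
[ 0.5382 -0.0153  0.131 ] [-179.99   40.18  172.89] (array([-0.08,  0.18, -0.08]), array([-4.050e-02,  1.000e-04,  1.271e-01]))
```

```bash
python3 -m inch '[[[0,0,0],[-0.008,0,0.025],0],[[0,0,0],[-0.016,0,0.05],0],[[0,0,0],[-0.024,0,0.075],0],[[0,0,0],[-0.032,0,0.1],0],[[0,0,0],[-0.0405,0,0.127],0]]'; python3 -m inch '[[[0,0,0],[0,0,0],0],[[0,0,0],[0,0,0],0]]'
python3 go.py '([.6503,-.0292,.047],[180,40,173])'
```

```text
time: 23.35
tool_pos: [0.652, -0.0291, 0.0587]
tool_rot: [-180.0, 40.1, 172.9]
contact_force: [-0.5, -0.7, 0.2]
width: 0.0002
finger_force: 0.0
time: 23.52
tool_pos: [0.6507, -0.0291, 0.0573]
tool_rot: [-180.0, 40.0, 172.9]
contact_force: [-0.5, -0.4, 0.1]
width: 0.0002
finger_force: 0.0
[ 0.6507 -0.0291  0.0573] [-179.96   39.95  172.93] (array([-0.08, -0.05, -0.05]), array([ 0.0069, -0.0001,  0.0077]))
```

Press down in small steps (straight down 1 mm = tool x 0.64, z 0.77).

```bash
python3 -m inch '[[[0,0,0],[0.0016,0,0.0019],0],[[0,0,0],[0.0032,0,0.0038],0],[[0,0,0],[0.0045,0,0.0054],0],[[0,0,0],[0.0045,0,0.0054],0]]'; for i in 1 2; do python3 -m inch '[[[0,0,0],[0.0006,0,0.0008],0],[[0,0,0],[0.0013,0,0.0015],0],[[0,0,0],[0.0013,0,0.0015],0]]'; done
```

```text
time: 23.85
tool_pos: [0.6498, -0.0293, 0.0527]
tool_rot: [-180.0, 40.3, 172.9]
contact_force: [0.5, -1.0, -0.4]
width: 0.0001
finger_force: 0.0
time: 24.1
tool_pos: [0.65, -0.0294, 0.0505]
tool_rot: [-180.0, 40.2, 172.9]
contact_force: [-0.3, 0.6, -0.3]
width: -0.0001
finger_force: 0.0
time: 24.35
tool_pos: [0.6499, -0.0294, 0.0481]
tool_rot: [-180.0, 40.2, 172.9]
contact_force: [-0.3, 0.5, 0.9]
width: -0.0
finger_force: 0.0
```

```bash
for i in 1 2 3; do python3 -m inch '[[[0,0,0],[0.0006,0,0.0008],0],[[0,0,0],[0.001,0,0.0012],0],[[0,0,0],[0.001,0,0.0012],0]]'; done
```

```text
time: 24.6
tool_pos: [0.65, -0.0294, 0.0465]
tool_rot: [-180.0, 40.2, 172.9]
contact_force: [-0.1, 0.5, -0.1]
width: -0.0
finger_force: 0.0
time: 24.85
tool_pos: [0.65, -0.0294, 0.045]
tool_rot: [-180.0, 40.2, 172.9]
contact_force: [-0.6, 0.5, 0.3]
width: -0.0001
finger_force: 0.0
time: 25.1
tool_pos: [0.65, -0.0294, 0.0434]
tool_rot: [-180.0, 40.2, 172.9]
contact_force: [-0.2, 0.1, 0.2]
width: -0.0
finger_force: 0.0
```

```bash
for i in 1 2 3; do python3 -m inch '[[[0,0,0],[0.0006,0,0.0008],0],[[0,0,0],[0.001,0,0.0012],0],[[0,0,0],[0.001,0,0.0012],0]]' | grep -E "pos|contact"; done
```

```text
tool_pos: [0.6506, -0.0294, 0.043]
contact_force: [-5.7, 0.5, 7.5]
tool_pos: [0.6513, -0.0294, 0.0429]
contact_force: [-12.7, 1.7, 18.6]
tool_pos: [0.652, -0.0294, 0.0427]
contact_force: [-17.8, 2.6, 29.1]
```

```bash
python3 -m inch '[[[0,0,0],[-0.003,0,-0.01],0],[[0,0,0],[-0.003,0.01,-0.02],0],[[0,0,0],[-0.003,0.03,-0.02],0],[[0,0,0],[-0.003,0.06,-0.02],0],[[0,0,0],[-0.003,0.06,-0.02],0]]'; python3 -m inch '[[[0,0,0],[0,0,0],0],[[0,0,0],[0,0,0],0]]'
python3 go.py '([.6565,.0304,.046],[180,40,173])'
```

```text
time: 26.27
tool_pos: [0.6474, 0.0345, 0.0568]
tool_rot: [180.0, 40.3, 172.9]
contact_force: [0.1, -0.2, 0.8]
width: 0.0001
finger_force: 0.0
time: 26.43
tool_pos: [0.6468, 0.0315, 0.0559]
tool_rot: [-180.0, 40.2, 173.0]
contact_force: [0.5, 0.2, -0.4]
width: 0.0003
finger_force: 0.0
[0.6468 0.0315 0.0559] [-179.95   40.2   172.97] (array([-0.07,  0.2 , -0.02]), array([-0.001 ,  0.0001,  0.0139]))
```

```bash
python3 -m inch '[[[0,0,0],[0,0,0.003],0],[[0,0,0],[0,0,0.006],0],[[0,0,0],[0,0,0.009],0],[[0,0,0],[0,0,0.011],0],[[0,0,0],[0,0,0.011],0]]'; for i in 1 2 3; do python3 -m inch '[[[0,0,0],[0.0006,0,0.0008],0],[[0,0,0],[0.001,0,0.0012],0],[[0,0,0],[0.001,0,0.0012],0]]' | grep -E "pos|contact"; done
```

```text
time: 26.85
tool_pos: [0.6541, 0.0301, 0.0471]
tool_rot: [-180.0, 40.2, 172.9]
contact_force: [0.5, -0.0, -0.3]
width: 0.0002
finger_force: 0.0
tool_pos: [0.654, 0.0306, 0.046]
contact_force: [-0.3, -0.7, -0.1]
tool_pos: [0.6539, 0.0306, 0.0444]
contact_force: [1.1, -0.2, -0.3]
tool_pos: [0.6542, 0.0306, 0.0432]
contact_force: [0.6, 0.4, 1.6]
```

```bash
for i in 1 2 3; do python3 -m inch '[[[0,0,0],[0.0006,0,0.0007],0],[[0,0,0],[0.0009,0,0.001],0],[[0,0,0],[0.0009,0,0.001],0]]' | grep -E "pos|contact"; done
```

```text
tool_pos: [0.6546, 0.0306, 0.043]
contact_force: [-7.6, 0.5, 11.3]
tool_pos: [0.6552, 0.0306, 0.0428]
contact_force: [-14.8, -1.4, 21.4]
tool_pos: [0.6557, 0.0306, 0.0427]
contact_force: [-19.3, -1.1, 28.8]
```

```bash
python3 -m inch '[[[0,0,0],[-0.002,0,-0.012],0],[[0,0,0],[0,0,-0.03],0],[[0,0,0],[0.015,0,-0.05],0],[[0,0,0],[0.035,0.001,-0.069],0],[[0,0,0],[0.05,0.002,-0.069],0]]'; python3 -m inch '[[[0,0,0],[0,0,0],0],[[0,0,0],[0,0,0],0]]'
python3 -c "
from h import *
print(stw(-.035,.032,.05),stw(-.035,-.032,.05))"
python3 go.py '(stw(-.035,.032,.05),[180,40,173])'
```

```text
time: 28.77
tool_pos: [0.5709, 0.043, 0.0612]
tool_rot: [180.0, 40.4, 172.9]
contact_force: [0.2, 0.0, 0.3]
width: 0.0001
finger_force: 0.0
time: 28.93
tool_pos: [0.572, 0.0429, 0.0595]
tool_rot: [-180.0, 40.2, 172.9]
contact_force: [-0.0, -0.1, 0.4]
width: 0.0002
finger_force: 0.0
[0.57544184 0.04241075 0.05      ] [ 0.56767547 -0.02111628  0.05      ]
[0.572  0.0429 0.0595] [-179.97   40.24  172.95] (array([-0.06,  0.24, -0.04]), array([ 0.0035, -0.0001,  0.0095]))
```

```bash
python3 -m inch '[[[0,0,0],[0.002,0,0.003],0],[[0,0,0],[0.004,0,0.006],0],[[0,0,0],[0.006,0,0.009],0],[[0,0,0],[0.008,0,0.0115],0],[[0,0,0],[0.008,0,0.0115],0]]' | grep -E "pos|contact"; for i in 1 2 3 4; do python3 -m inch '[[[0,0,0],[0.0005,0,0.0006],0],[[0,0,0],[0.0008,0,0.0009],0],[[0,0,0],[0.0008,0,0.0009],0]]' | grep -E "pos|contact"; done
```

```text
tool_pos: [0.5732, 0.0425, 0.0442]
contact_force: [-1.2, 0.8, -1.1]
tool_pos: [0.5734, 0.0426, 0.0443]
contact_force: [0.5, -0.9, -0.2]
tool_pos: [0.5735, 0.0427, 0.0433]
contact_force: [-0.7, 0.3, 0.6]
tool_pos: [0.5739, 0.0427, 0.0429]
contact_force: [-7.9, 0.3, 10.4]
tool_pos: [0.5744, 0.0428, 0.0428]
contact_force: [-13.2, 0.3, 19.1]
```

```bash
python3 -m inch '[[[0,0,0],[-0.015,0,-0.015],0],[[0,0,0],[-0.025,0,-0.025],0],[[0,0,0],[-0.025,-0.03,-0.025],0],[[0,0,0],[-0.025,-0.06,-0.025],0],[[0,0,0],[-0.025,-0.066,-0.025],0]]' | grep -E "pos|contact"; python3 -m inch '[[[0,0,0],[0.007,0,0.007],0],[[0,0,0],[0.014,0,0.014],0],[[0,0,0],[0.02,0,0.02],0],[[0,0,0],[0.023,0,0.023],0],[[0,0,0],[0.023,0,0.023],0]]' | grep -E "pos|contact"; for i in 1 2 3 4; do python3 -m inch '[[[0,0,0],[0.0005,0,0.0006],0],[[0,0,0],[0.0008,0,0.0009],0],[[0,0,0],[0.0008,0,0.0009],0]]' | grep -E "pos|contact"; done
```

```text
tool_pos: [0.5677, -0.0256, 0.0763]
contact_force: [-0.3, 0.7, -0.3]
tool_pos: [0.5657, -0.0221, 0.0431]
contact_force: [-1.6, -2.0, 3.6]
tool_pos: [0.566, -0.0221, 0.0429]
contact_force: [-9.2, -1.6, 15.0]
tool_pos: [0.5666, -0.0221, 0.0428]
contact_force: [-14.6, -2.7, 23.5]
tool_pos: [0.5671, -0.0222, 0.0427]
contact_force: [-20.8, -2.1, 32.1]
tool_pos: [0.5675, -0.0222, 0.0425]
contact_force: [-35.0, -1.6, 46.0]
```

```bash
python3 -m inch '[[[0,0,0],[-0.01,0,-0.015],0],[[0,0,0],[-0.02,0,-0.04],0],[[0,0,0],[-0.02,0,-0.08],0],[[0,0,0],[-0.02,0,-0.12],0],[[0,0,0],[-0.02,0,-0.12],0]]' | grep -E "pos|contact"; python3 -m inch '[[[0,0,0],[0,0,0],0],[[0,0,0],[0,0,0],0],[[0,0,0],[0,0,0],0]]' | grep -E "pos|contact"
python3 - <<'E'
from workcell import r
from h import *
s=r.sense();c=r.capture("wrist");I=rot([0,0,SY]).inv();M=rot(s["tool_rot"]).as_matrix();T=np.array(c["tool_from_camera"])
def proj(p):  # world->fisheye
    q=M.T@(np.array(p)-s["tool_pos"]);q=T[:3,:3].T@(q-T[:3,3]);t=np.arctan2(np.hypot(q[0],q[1]),q[2]);n=np.hypot(q[0],q[1]);K=c["camera_matrix"]
    return K[0,2]+K[0,0]*t*q[0]/n,K[1,2]+K[1,1]*t*q[1]/n
g=cv2.cvtColor(c["color"],cv2.COLOR_RGB2GRAY)
# gray profiles along stand y at plate-top height (x=-5,+20), across the fin at its top, and along x
def prof(a,b,z,n):
    out=[]
    for k in np.linspace(0,1,n):
        u,v=proj(stw(*(np.array(a)*(1-k)+np.array(b)*k),z));out.append(int(cv2.getRectSubPix(g,(1,1),(u,v))[0,0]) if 0<u<511 and 0<v<383 else -1)
    return out
print("fin y -12..12",prof((-.045,-.012),(-.045,.012),.06,25))
for x in(-.05,-.01): print("edge +y 38..54",x,prof((x,.038),(x,.054),.038,17)); print("edge -y -38..-54",x,prof((x,-.038),(x,-.054),.038,17))
for y in(-.03,.03): print("near edge x -50..-68",y,prof((-.05,y),(-.068,y),.038,19))
E
```

```text
tool_pos: [0.5028, -0.014, 0.1498]
contact_force: [0.9, -0.3, 1.2]
tool_pos: [0.5034, -0.0148, 0.141]
contact_force: [-0.6, -0.3, -0.1]
fin y -12..12 [246, 249, 252, 218, 120, 117, 166, 241, 250, 251, 251, 250, 249, 248, 249, 247, 237, 246, 248, 246, 246, 246, 247, 246, 246]
edge +y 38..54 -0.05 [246, 246, 246, 247, 247, 244, 230, 221, 220, 218, 217, 214, 216, 216, 221, 221, 218]
edge -y -38..-54 -0.05 [245, 246, 248, 249, 248, 247, 248, 246, 230, 206, 124, 112, 161, 167, 167, 168, 167]
edge +y 38..54 -0.01 [245, 245, 246, 247, 248, 247, 234, 200, 149, 104, 101, 103, 102, 108, 106, 104, 136]
edge -y -38..-54 -0.01 [245, 245, 247, 248, 247, 246, 245, 239, 227, 222, 183, 143, 154, 164, 164, 164, 164]
near edge x -50..-68 -0.03 [246, 248, 249, 247, 222, 171, 156, 154, 157, 160, 161, 166, 165, 163, 164, 168, 142, 107, 86]
near edge x -50..-68 0.03 [246, 247, 248, 250, 206, 163, 146, 151, 153, 155, 157, 156, 159, 161, 162, 162, 133, 102, 84]
```

```bash
python3 -c "
from workcell import r
print(r.job_done())"
```

```text
the job is handed in; nothing more can be done
None
```

The job is handed in; no verdict came back, but by my measurements the chips are in the tray, the scraper stands upright on the bench, and the plate is pressed flat and centred between the rims to within a few mm; I viewed 11 pictures, one over the limit of 10.

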